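# Zero the coin thickness gauge with the stylus

## Robot

A 6-joint arm with a two-finger parallel gripper is mounted at the origin on the work surface. World frame = base frame: x ahead of the robot, y to its left, z up, the work surface at z = 0. Lengths are in m, angles in rad, forces in N, time in s.
With the tool pointing down it reaches from about 0.3 to 0.875 m from the base axis. Payload 6.4 kg.
Tool frame: the origin (TCP) lies where the fingers leave the gripper's body, on its centre line; the fingertips stand 73 mm ahead of it and the grasp point (between the pads) lies 54 mm ahead of it (ctrl.tcp_to_grasp is the z of the grasp point in the tool frame, in m); z points along the fingers, y is the direction in which the jaws open and shut (so a half turn about z gives the same grasp; the last joint's range is limited). The gripper opens to 85 mm and grips with 20 to 120 N. Pads are 22 mm wide; open, the fingers measure 114 mm over their backs; the gripper's body (76 mm by 85 mm) begins 54 mm behind the grasp point. The pads swing forward as they close: fully open they stand 13 mm farther back than shut.
Start: joints at [1.052, 0.181, 1.607, -0, 1.354, -0.206], TCP at [0.177, 0.547, 0.304] pointing down, gripper open.
Joint ranges: [-2.99, 2.99], [-0.89, 2.07], [0.3, 2.58], [-1.14, 4.28], [0, 2.63], [-3.12, 3.12]. Speed limits (rad/s): [2.57, 2.57, 3.01, 3.14, 3.14, 3.14].

## Interface

Orientations are given as a unit quaternion [w, x, y, z].
In Python, from bench import ctrl, imaging gives the robot as it stands.
- The arm moves only by the shell command python3 -m crank 'ROWS' [FORCE]. ROWS is JSON, a list that holds one entry, the list of rows, each a list of 5 numbers: the shift along the tool's x, y, z in m, then the turn about the tool's z in rad, then the opening, from 0 (shut) to 1 (fully open). In form: [[[dx, dy, dz, spin, fingers], ...]]. A call has exactly 5 rows; each row is the pose to reach, as a shift and turn from the pose commanded when the call began, along the tool's axes at that moment; what a row does not reach only later rows make up. A row lasts 1/10 s, in which the tool goes at most 50 mm and 8.59 degrees, less where a joint would pass 70% of its speed; a pose out of reach is approached as far as the arm can. A call with a gripper value outside its range is refused whole. The fingers move at their own pace and stop on an object; FORCE is the grip in N (left out, the last holds). Time passes only in rows, so rows that repeat a pose let the fingers close, or fill a call up. It gives the time, the measured TCP pose, the force and the opening at its end, in the units of the state.
- ctrl.get_obs(): the state, without advancing time (a new reading comes with each control period).
- imaging.snapshot(name): name is "side" or "top" or "wrist"; returns the picture (400x640x3 uint8, red, green, blue); there is no depth.
- imaging.calibration(name): a dict with "mtx" (3x3 intrinsics, pixels), "rvec" (rotation vector, rad) and "tvec" (3), from world to camera coordinates, as OpenCV has them. Camera axes: x right, y down, z forward; pixel columns grow to the right and rows downward; lengths in m; the calibration is good to about 2 mm. The wrist camera is an equidistant fisheye: a pixel r from the principal point sees the ray r / f radians off the axis. A picture is of the moment at which its call begins: read the wrist's pose just before it. calibration takes no time and is no camera call; for the wrist camera it gives the pose at the moment of the call.
- ctrl.sign_off(): hands the job in, once; it reports no verdict.
The state is a dict: "time": time; "joints": joint angles; "dq": joint speeds; "tau": joint torques, N m; "eef_pos": TCP position; "eef_rot": TCP orientation; "force": force on the tool from outside, world axes, zero at the start; "moment": the same for the moment, N m; "gripper_width": finger opening in m.
Only numpy, scipy, OpenCV 4.12 (cv2) and the standard library are available. Lean on these libraries where they do the work, as an engineer would, in place of code of your own. Each camera call takes 0.05 s, during which the arm holds its last target. There are 200 camera calls.

## Task

Zero the coin thickness gauge: draw the stylus out of its covered holster by the bare steel shank, lay it down on the rubber pad and let go, then take it again by its brass handle. Push its tip into the bore of the gauge's brass boss until the recessed button is felt to reach its stop, and hold it there for about half a second without forcing it. Finally lay the stylus back on the rubber pad and let go, leaving everything else on the shelf where it is.

Things in the scene. Friction and masses are not known exactly. Their poses are not given: they have to be found in the camera images.
- stylus_mid (a point): Stylus, loose: square brass handle 16 x 16 x 75 mm, with a round steel shank 9 mm thick and 45 mm long in the middle of one end; 120 mm overall, 55 to 105 g. The point is the centre of the handle; +x runs along the stylus to the tip, z up as it lies. It starts in the holster, axis 22 mm above the shelf, z up.
- stylus_tip (a point): Centre of the flat end of the stylus's shank, 82.5 mm ahead of the handle's centre along +x. At the start only the last 34 to 37 mm of the shank stick out of the holster: enough to draw it out by, too little to press the button with when held there.
- holster_mouth (a point): Holster: fixed dark wood block 90 mm long, 32 mm wide, 40 mm high, with a roofed channel 20 mm wide and 21 mm high, its floor 14 mm above the shelf, open at one end. The point is the centre of the open end on the stylus's axis (22 mm up); +x points out of the holster, the way the stylus is drawn, clear after about 85 mm.
- pad: Flat fixed black rubber pad 110 x 150 mm (own x and y), 3 mm thick, on the shelf; origin at the centre of its underside.
- gauge: Coin thickness gauge, a fixed bench instrument, foot 100 x 170 mm (own x, y), 166 mm high, with a round dial on its grey 107 mm high housing and a brass knob on a dark C-frame beside it. A square brass boss 40 x 40 mm sticks out 34 mm from the housing towards the gauge's -x. Origin at the centre of the foot's underside.
- bore_mouth (a point): Centre of the mouth of the level round bore, 15 mm in diameter, in the middle of the brass boss's end face, 55 mm above the shelf; +x points along the bore into the gauge (the way to push), z up.
- zero_button (a joint): Recessed spring button in the bore, a steel face 13 mm in diameter, at rest somewhere between 17 and 25 mm inside the mouth (differs each time: feel for it). Value: 0 at rest, grows in metres as it is pushed in, stop at 0.005. It resists with about 2.5 N at first touch and 5.5 N at the stop; beyond that the force rises steeply. It springs back by itself.
- hopper: Grey steel coin hopper bin 110 x 150 x 75 mm, bystander; origin at the centre of its underside.
- flips0: Lowest of three stacked red plastic coin flip holders, each 62 x 62 x 14 mm, bystander; origin at the centre of its underside.
- flips1: Middle red coin flip holder, bystander; origin at the centre of its underside.
- flips2: Top red coin flip holder, bystander; origin at the centre of its underside.
- punch: Iron coin punch block 75 x 75 mm, 88 mm high with its pin, bystander; origin at the centre of its underside.
- loupe: White ceramic loupe base, 76 mm across, 56 mm high, bystander; origin at the centre of its underside.
- tube: Clear capped coin tube 32 mm across, 78 mm high, standing, bystander; origin at the centre of its underside.
- cointray: Small wooden coin tray 130 x 90 x 22 mm, bystander; origin at the centre of its underside.
Things that resemble listed ones, but are neither listed nor needed, are in the scene too. Leave any purple look-alike of the gauge alone.

How it is judged:
By the outcome, as a careful person would: the job done as asked, in the order asked, and still so for the second after the job is handed in, with the robot touching nothing.
It also fails if it takes over 72 s, if anything falls off the work surface, if the arm or the gripper's body presses on something with over 40 N, if the wrist force passes 120 N, or if a joint passes its speed limit or range.

## Working session

There is one attempt and no reset: what is moved stays moved. The work goes in short steps, Python scripts to look and compute and a shell command to move; the robot and the scene stay as the last step left them, time stands still between calls to the robot, and variables do not carry over. Pictures are saved under pics/ and viewed, about 8 in all and at most 12, crops included, and the job is handed in when it is done.

```bash
ls; mkdir -p pics; python3 - <<'E'
from bench import ctrl, imaging
import cv2
print(ctrl.get_obs(), ctrl.tcp_to_grasp)
for n in ("top","side"):
    im=imaging.snapshot(n); cv2.imwrite(f"pics/{n}0.png",im[:,:,::-1]); print(n,imaging.calibration(n))
E
```

```text
pics
{'time': 0.0, 'joints': array([ 1.05168236e+00,  1.81555488e-01,  1.60802307e+00,  2.74927402e-05,
        1.35377286e+00, -2.06292399e-01]), 'dq': array([-1.27404873e-03,  3.17408444e-05, -8.03082998e-04,  1.30897062e-04,
        5.24065141e-04,  5.10607407e-04]), 'tau': array([-2.20686496e-03, -4.44868326e+01, -3.51333618e+01, -5.23308299e-04,
        9.08417307e-03,  3.17843774e-05]), 'eef_pos': array([0.17670964, 0.54672513, 0.30296863]), 'eef_rot': array([-3.24555252e-04,  1.55776690e-01,  9.87791906e-01, -8.17408192e-04]), 'force': array([-0.65269184, -0.82138262, -0.42338295]), 'moment': array([ 0.00878184, -0.01995421, -0.00421713]), 'gripper_width': 0.08525010690375946} 0.0539
top {'mtx': array([[361.4629162 ,   0.        , 317.29290627],
       [  0.        , 361.4629162 , 198.87850141],
       [  0.        ,   0.        ,   1.        ]]), 'rvec': array([ 2.16887196, -2.16778324,  0.09241885]), 'tvec': array([0.15538505, 0.5732192 , 1.33190763])}
side {'mtx': array([[441.38073507,   0.        , 318.10496217],
       [  0.        , 441.38073507, 199.78523274],
       [  0.        ,   0.        ,   1.        ]]), 'rvec': array([ 2.18192006, -0.48899285,  0.23947833]), 'tvec': array([-0.44451734,  0.27961977,  1.25070242])}
```

View pics/top0.png

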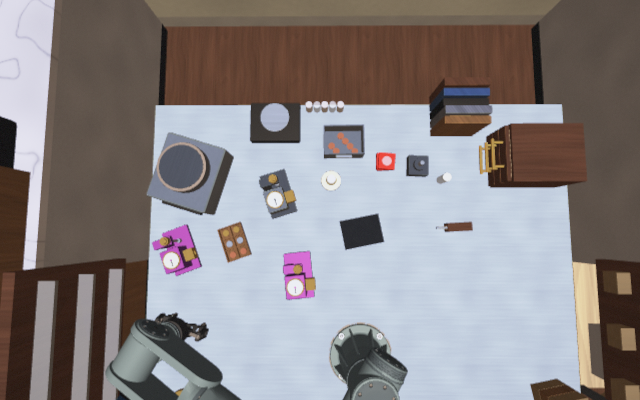

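View pics/side0.png

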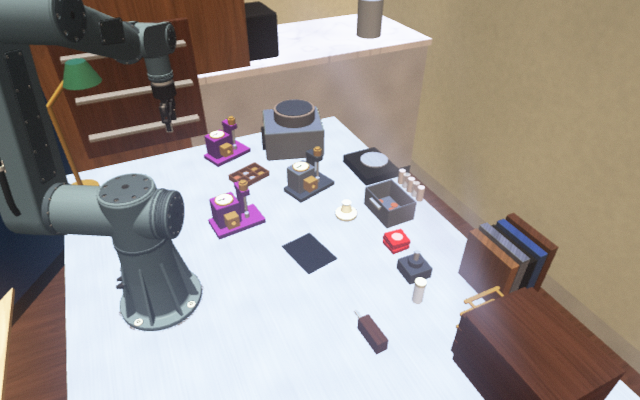

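Top view: grey gauge at (278,195) with its boss to the right at (290,196), holster at (458,227) with the shank pointing left at (437,227), pad at (362,231). The purple look-alikes are at (178,250) and (298,278). The side view agrees.

```bash
cat > h.py <<'E'
import numpy as np, cv2
from bench import ctrl, imaging
from scipy.spatial.transform import Rotation as R
def ray(cal,px,fish=False):
    K=cal["mtx"]; px=np.atleast_2d(np.asarray(px,float))
    n=(px-K[:2,2])/[K[0,0],K[1,1]]
    if fish:
        r=np.linalg.norm(n,axis=1,keepdims=True); d=np.hstack([n/np.maximum(r,1e-9)*np.sin(r),np.cos(r)])
    else: d=np.hstack([n,np.ones((len(n),1))])
    Rm=cv2.Rodrigues(cal["rvec"])[0]
    return -Rm.T@cal["tvec"], d@Rm
def onz(cal,px,z,fish=False):
    o,d=ray(cal,px,fish); return o+d*((z-o[2])/d[:,2])[:,None]
def proj(cal,P,fish=False):
    K=cal["mtx"]; c=np.atleast_2d(P)@cv2.Rodrigues(cal["rvec"])[0].T+cal["tvec"]
    n=c[:,:2]/c[:,2:]
    if fish:
        r=np.linalg.norm(c[:,:2],axis=1,keepdims=True); n=c[:,:2]/r*np.arctan2(r,c[:,2:])
    return n*[K[0,0],K[1,1]]+K[:2,2]
def blobs(im,m,roi,amin=8):
    k=np.zeros(m.shape,np.uint8); x0,y0,x1,y1=roi; k[y0:y1,x0:x1]=m[y0:y1,x0:x1]*255
    cs=cv2.findContours(k,cv2.RETR_EXTERNAL,cv2.CHAIN_APPROX_NONE)[0]
    return sorted([c for c in cs if cv2.contourArea(c)>=amin],key=cv2.contourArea,reverse=True)
E
python3 - <<'E'
from h import *
im=cv2.imread("pics/top0.png"); cal=imaging.calibration("top")
hsv=cv2.cvtColor(im,cv2.COLOR_BGR2HSV).astype(int); H,S,V=[hsv[:,:,i] for i in range(3)]
def rect(m,roi,z,name):
    c=blobs(im,m,roi)[0]; w=onz(cal,c.reshape(-1,2),z)[:,:2].astype(np.float32)
    r=cv2.minAreaRect(w); print(name,np.round(r[0],4),np.round(r[1],4),round(r[2],1),np.round(cv2.boxPoints(r),3).tolist())
rect(V<60,(335,208,390,255),.003,"pad")
rect(V<130,(443,215,480,240),.04,"holster")
rect((S>110)&(H>8)&(H<28)&(V>90),(284,185,300,207),.075,"boss")
rect((V<110),(255,165,300,222),.01,"gauge dark")
print(onz(cal,[[437,227.5]],.022))
# wrist crop for looks
a=cv2.resize(im[160:225,250:310],None,fx=7,fy=7,interpolation=cv2.INTER_CUBIC); b=cv2.resize(im[205:250,425:480],None,fx=6,fy=6,interpolation=cv2.INTER_CUBIC)
o=np.zeros((460,770,3),np.uint8); o[:a.shape[0],:a.shape[1]]=a; o[:b.shape[0],430:430+b.shape[1]]=b
cv2.imwrite("pics/crop0.png",o)
E
```

```text
pad [ 0.4522 -0.0105] [0.1029 0.1433] 11.3 [[0.3880000114440918, 0.05000000074505806], [0.41600000858306885, -0.09099999815225601], [0.5170000195503235, -0.07100000232458115], [0.48899999260902405, 0.07000000029802322]]
holster [ 0.4697 -0.3624] [0.0297 0.0998] 2.6 [[0.453000009059906, -0.31299999356269836], [0.4569999873638153, -0.4129999876022339], [0.4869999885559082, -0.41200000047683716], [0.4819999933242798, -0.31200000643730164]]
boss [0.5779 0.2578] [0.04   0.0336] 14.1 [[0.5540000200271606, 0.26899999380111694], [0.5630000233650208, 0.2370000034570694], [0.6010000109672546, 0.2460000067949295], [0.5929999947547913, 0.27900001406669617]]
gauge dark [0.6336 0.3221] [0.0827 0.1027] 17.3 [[0.5789999961853027, 0.35899999737739563], [0.609000027179718, 0.26100000739097595], [0.6880000233650208, 0.2849999964237213], [0.6579999923706055, 0.382999986410141]]
[[ 0.46624257 -0.29191374  0.022     ]]
```

View pics/crop0.png

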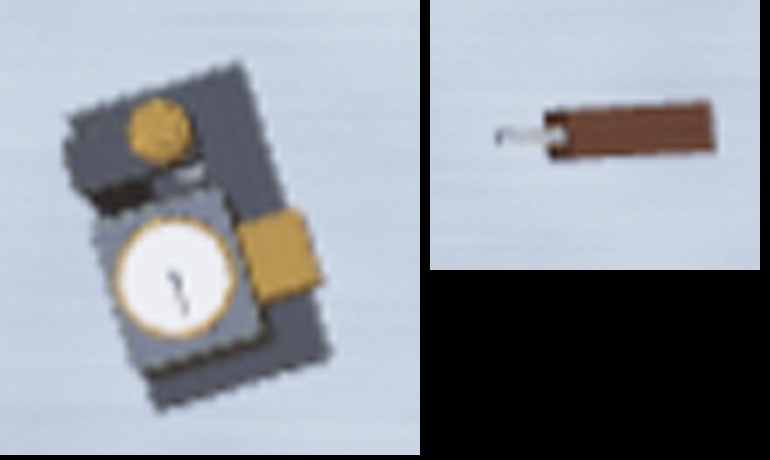

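Crops: the gauge's boss end face is at about crop (305,250), with the heading tilted slightly. The holster has its shank to the left, tip at crop (498,137). I'll work out the approach to a point above the shank.

```bash
cat >> h.py <<'E'
def go(x,y,z,yaw):
    """shift and spin (tool axes) from now to TCP x,y,z with tool x at yaw deg, tool down"""
    o=ctrl.get_obs(); w,a,b,c=o["eef_rot"]; M=R.from_quat([a,b,c,w]).as_matrix()
    d=M.T@(np.array([x,y,z])-o["eef_pos"]); y0=np.degrees(np.arctan2(M[1,0],M[0,0]))
    s=(y0-yaw+180)%360-180
    print("t",round(o["time"],2),"pos",np.round(o["eef_pos"],4),"yaw",round(y0,2),"tilt",np.round(np.degrees(np.arccos(-M[2,2])),2),"-> shift mm",np.round(d*1000,1),"spin",round(np.radians(s),3),"F",np.round(o["force"],2),"w",round(o["gripper_width"],4))
E
python3 - <<'E'
from h import *
go(.466,-.295,.24,92.6)
E
```

```text
t 0.1 pos [0.1767 0.5468 0.3031] yaw 162.08 tilt 0.09 -> shift mm [-534.3 -711.8   64. ] spin 1.213 F [ 0.17 -1.18 -0.88] w 0.0854
```

```bash
python3 -m crank '[[[-0.027,-0.036,0,0.12,1],[-0.054,-0.071,0,0.24,1],[-0.081,-0.107,0,0.36,1],[-0.108,-0.142,0,0.48,1],[-0.135,-0.178,0,0.6,1]]]'; python3 -c "
from h import *
go(.466,-.295,.24,92.6)"
```

```text
time: 0.6
eef_pos: [0.2506, 0.3346, 0.3035]
eef_rot: [-0.0, 0.443, 0.897, -0.0]
force: [0.7, -0.6, 1.5]
gripper_width: 0.0854
t 0.6 pos [0.2506 0.3346 0.3035] yaw 127.46 tilt 0.02 -> shift mm [-630.8 -211.9   63.7] spin 0.608 F [ 0.67 -0.62  1.5 ] w 0.0854
```

```bash
python3 -m crank '[[[-0.045,-0.015,0,0.12,1],[-0.09,-0.03,0,0.24,1],[-0.135,-0.045,0,0.36,1],[-0.18,-0.06,0,0.48,1],[-0.225,-0.075,0,0.608,1]]]'; python3 -c "
from h import *
go(.466,-.295,.24,92.6)"
```

```text
time: 1.1
eef_pos: [0.3288, 0.1106, 0.3039]
eef_rot: [0.0, 0.691, 0.723, 0.0]
force: [0.9, 0.1, -0.7]
gripper_width: 0.0855
t 1.1 pos [0.3288 0.1106 0.3039] yaw 92.6 tilt 0.04 -> shift mm [-411.4  118.6   64. ] spin -0.0 F [ 0.91  0.13 -0.67] w 0.0855
```

```bash
python3 -m crank '[[[-0.042,0.012,0.006,0,1],[-0.084,0.024,0.012,0,1],[-0.126,0.036,0.018,0,1],[-0.168,0.048,0.024,0,1],[-0.21,0.06,0.03,0,1]]]'; python3 -m crank '[[[-0.042,0.012,0.006,0,1],[-0.084,0.024,0.012,0,1],[-0.126,0.036,0.018,0,1],[-0.168,0.048,0.024,0,1],[-0.201,0.0585,0.034,0,1]]]';  python3 -c "
from h import *
go(.466,-.295,.24,92.6)
im=imaging.snapshot('wrist'); cv2.imwrite('pics/w1.png',im[:,:,::-1]); np.save('w1cal.npy',imaging.calibration('wrist'),allow_pickle=True); print(imaging.calibration('wrist'))"
```

```text
time: 1.6
eef_pos: [0.3993, -0.0963, 0.2735]
eef_rot: [0.0, 0.689, 0.724, 0.0]
force: [1.5, 1.2, 0.4]
gripper_width: 0.0854
time: 2.1
eef_pos: [0.4682, -0.2948, 0.2396]
eef_rot: [0.0, 0.69, 0.724, -0.0]
force: [-0.7, 0.4, -0.1]
gripper_width: 0.0851
t 2.1 pos [ 0.4682 -0.2948  0.2396] yaw 92.79 tilt 0.05 -> shift mm [-0.1 -2.2 -0.4] spin 0.003 F [-0.69  0.42 -0.14] w 0.0851
{'mtx': array([[309.70691629,   0.        , 317.88742743],
       [  0.        , 309.70691629, 195.57124341],
       [  0.        ,   0.        ,   1.        ]]), 'rvec': array([-2.81535176, -0.0671464 , -0.01209595]), 'tvec': array([-0.45308248, -0.32475568,  0.21424293])}
```

View pics/w1.png

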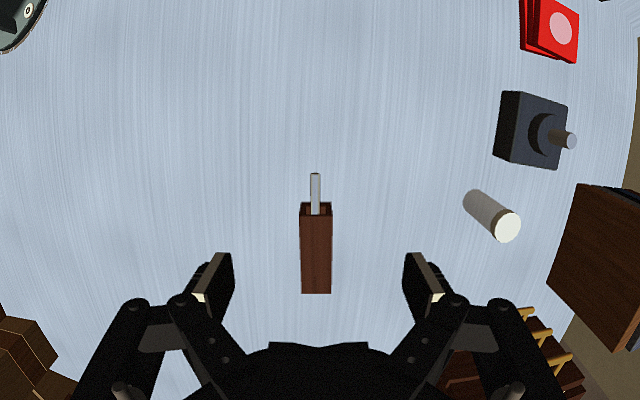

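Wrist view: the shank runs from (315,173) to (315,214), and the holster's roof spans about (300–331, 204–293).

```bash
python3 - <<'E'
from h import *
cal=np.load('w1cal.npy',allow_pickle=True).item(); im=cv2.imread('pics/w1.png')
hsv=cv2.cvtColor(im,cv2.COLOR_BGR2HSV).astype(int); H,S,V=[hsv[:,:,i] for i in range(3)]
c=blobs(im,(S>70)&((H<15)|(H>170)),(285,195,345,300))[0]
w=onz(cal,c.reshape(-1,2),.04,True)[:,:2].astype(np.float32); r=cv2.minAreaRect(w); print("holster",r,cv2.boxPoints(r).round(4).tolist())
for y in range(168,218,4): print(y,im[y,306:326].mean(axis=1).round().astype(int).tolist())
print(onz(cal,[[315,172.5],[315,205]],.022,True),onz(cal,[[315,172.5]],.0265,True), onz(cal,[[300,204],[331,204],[301,293],[331,293]],.04,True))
E
```

```text
holster ((0.4686812162399292, -0.36542966961860657), (0.030707014724612236, 0.1018659770488739), 3.1667637825012207) [[0.4505000114440918, -0.31540000438690186], [0.4562000036239624, -0.4171000123023987], [0.4867999851703644, -0.4153999984264374], [0.4812000095844269, -0.31369999051094055]]
168 [189, 192, 193, 191, 191, 193, 191, 192, 198, 186, 185, 189, 197, 192, 192, 185, 193, 193, 190, 190]
172 [191, 195, 196, 197, 195, 191, 197, 179, 147, 152, 140, 182, 199, 194, 192, 191, 193, 192, 189, 188]
176 [193, 197, 198, 193, 110, 140, 162, 164, 168, 168, 164, 164, 152, 138, 155, 196, 195, 196, 185, 186]
180 [192, 194, 200, 190, 106, 134, 158, 159, 161, 165, 163, 159, 148, 143, 152, 202, 197, 193, 187, 190]
184 [199, 198, 200, 190, 100, 139, 160, 162, 161, 164, 166, 161, 146, 134, 153, 202, 201, 190, 188, 190]
188 [195, 194, 205, 187, 102, 143, 160, 164, 160, 167, 166, 157, 146, 140, 150, 201, 193, 193, 188, 187]
192 [195, 199, 203, 198, 99, 142, 162, 161, 158, 160, 169, 157, 143, 135, 155, 203, 195, 192, 193, 191]
196 [200, 199, 205, 196, 146, 144, 159, 165, 160, 165, 167, 158, 139, 135, 153, 206, 194, 186, 189, 196]
200 [204, 205, 208, 198, 149, 152, 153, 165, 161, 165, 166, 159, 139, 135, 153, 210, 196, 192, 195, 197]
204 [17, 19, 12, 8, 15, 166, 169, 164, 160, 160, 165, 160, 152, 102, 2, 19, 23, 17, 23, 15]
208 [48, 50, 51, 42, 36, 167, 171, 161, 161, 160, 163, 162, 145, 107, 29, 49, 57, 53, 55, 49]
212 [41, 52, 47, 47, 35, 168, 167, 167, 159, 167, 170, 163, 149, 108, 26, 52, 50, 55, 55, 42]
216 [39, 40, 38, 43, 37, 39, 35, 35, 42, 35, 36, 31, 40, 37, 41, 42, 42, 38, 37, 35]
[[ 0.4647363  -0.29043642  0.022     ]
 [ 0.46621503 -0.32330509  0.022     ]] [[ 0.46472105 -0.28928186  0.0265    ]] [[ 0.45222731 -0.31629746  0.04      ]
 [ 0.48071533 -0.31493785  0.04      ]
 [ 0.4556161  -0.41697894  0.04      ]
 [ 0.48734845 -0.41542752  0.04      ]]
```

```bash
python3 - <<'E'
from h import *
cal=np.load('w1cal.npy',allow_pickle=True).item()
p=np.array([.4682,-.2948,.2396]); M=R.from_quat([.690,.724,0,0]).as_matrix()
o,d=ray(cal,[[232,253],[404,253],[222,297],[412,297],[207,262],[430,262]],True)
oc=M.T@(o-p); dc=d@M
print("cam in tool",oc)
for i in range(6):
    for hw in (.0427,.057):
        s=(np.sign(dc[i,1])*hw-oc[1])/dc[i,1]; print(i,hw,(oc+s*dc[i]).round(4))
E
python3 -c "
from h import *
go(.4655,-.305,.15,93.2); go(.4655,-.305,.087,93.2)"
```

```text
cam in tool [ 0.07765665 -0.00069893 -0.06758573]
0 0.0427 [ 0.0043 -0.0427  0.0618]
0 0.057 [-0.0207 -0.057   0.1059]
1 0.0427 [0.0023 0.0427 0.0652]
1 0.057 [-0.0225  0.057   0.109 ]
2 0.0427 [-0.0049 -0.0427  0.0381]
2 0.057 [-0.0331 -0.057   0.0741]
3 0.0427 [-0.0091  0.0427  0.0435]
3 0.057 [-0.0377  0.057   0.0801]
4 0.0427 [ 0.0184 -0.0427  0.0291]
4 0.057 [-0.0017 -0.057   0.0621]
5 0.0427 [0.0173 0.0427 0.0308]
5 0.057 [-0.0026  0.057   0.0633]
t 2.15 pos [ 0.4686 -0.2984  0.2376] yaw 92.68 tilt 0.1 -> shift mm [-6.3 -3.3 87.6] spin -0.009 F [-2.45 -2.68 -0.19] w 0.0854
t 2.15 pos [ 0.4686 -0.2984  0.2376] yaw 92.68 tilt 0.1 -> shift mm [ -6.2  -3.3 150.6] spin -0.009 F [-2.45 -2.68 -0.19] w 0.0854
```

The arm was still settling when I took that picture, so I'll go down to 0.15 m and look again once it's still.

```bash
python3 -m crank '[[[-0.002,-0.001,0.03,-0.004,1],[-0.004,-0.003,0.06,-0.009,1],[-0.006,-0.0033,0.0876,-0.009,1],[-0.006,-0.0033,0.0876,-0.009,1],[-0.006,-0.0033,0.0876,-0.009,1]]]'; cat >> h.py <<'E'
def look(name,tag):
    cal=imaging.calibration(name); im=imaging.snapshot(name)[:,:,::-1].copy(); cv2.imwrite(f'pics/{tag}.png',im); np.save(f'{tag}.npy',cal,allow_pickle=True); return im,cal
E
python3 - <<'E'
from h import *
go(.4655,-.305,.087,93.2)
im,cal=look('wrist','w2')
hsv=cv2.cvtColor(im,cv2.COLOR_BGR2HSV).astype(int); H,S,V=[hsv[:,:,i] for i in range(3)]
g=cv2.resize(im[120:340,200:440],None,fx=2.5,fy=2.5); cv2.imwrite('pics/w2c.png',g)
go(.4655,-.305,.087,93.2)
E
```

```text
time: 2.65
eef_pos: [0.4646, -0.298, 0.1522]
eef_rot: [-0.001, 0.686, 0.728, 0.0]
force: [0.6, 0.1, 0.2]
gripper_width: 0.0854
t 2.65 pos [ 0.4646 -0.298   0.1522] yaw 93.38 tilt 0.09 -> shift mm [-7.1  0.6 65.2] spin 0.003 F [0.56 0.05 0.18] w 0.0854
t 2.7 pos [ 0.4652 -0.2986  0.1534] yaw 93.39 tilt 0.06 -> shift mm [-6.3 -0.1 66.4] spin 0.003 F [-0.14 -0.44  0.68] w 0.0857
```

View pics/w2c.png

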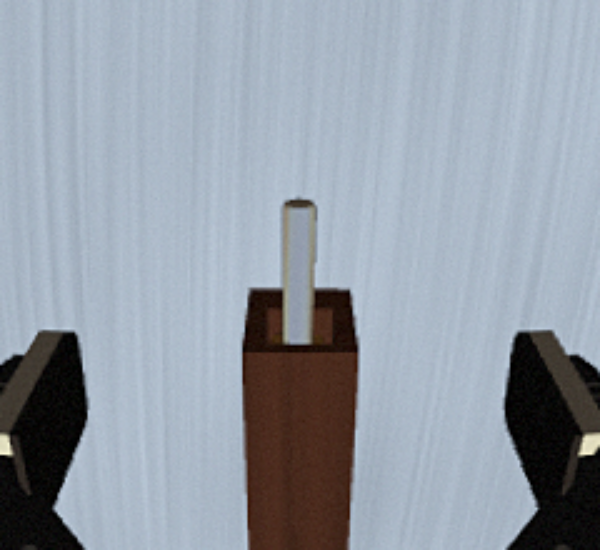

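The close view shows the tip at crop (299,203), which is image (319.6,201.2). The holster's front top edge is at crop row 350 (image row 260), columns 244–357.

```bash
python3 - <<'E'
from h import *
cal=np.load('w2.npy',allow_pickle=True).item()
f=lambda u,v:[200+u/2.5,120+v/2.5]
print("tip",onz(cal,[f(299.5,204)],.022,True),"shank root",onz(cal,[f(298,343)],.0265,True))
print("roof",onz(cal,[f(244,351),f(357,351),f(248,548),f(350,548)],.04,True))
print("open",onz(cal,[f(250,290),f(352,290)],.0,True))
o=ctrl.get_obs(); go(.4655,-.301,.087,93.2)
E
```

```text
tip [[ 0.46442493 -0.28818228  0.022     ]] shank root [[ 0.46653108 -0.32927974  0.0265    ]]
roof [[ 0.45153952 -0.32500317  0.04      ]
 [ 0.48215414 -0.32320132  0.04      ]
 [ 0.45479725 -0.40033295  0.04      ]
 [ 0.4875547  -0.39844426  0.04      ]]
open [[ 0.45111449 -0.32598166  0.        ]
 [ 0.48355454 -0.32405861  0.        ]]
t 2.7 pos [ 0.4652 -0.2986  0.1534] yaw 93.39 tilt 0.06 -> shift mm [-2.3  0.1 66.4] spin 0.003 F [-0.14 -0.44  0.68] w 0.0857
```

```bash
python3 -m crank '[[[-0.002,0,0.02,0,1],[-0.004,0,0.04,0,1],[-0.0043,0,0.06,0,1],[-0.0043,0,0.0664,0,1],[-0.0043,0,0.0664,0,1]]]' 40; python3 -m crank '[[[0,0,0,0,0.6],[0,0,0,0,0.3],[0,0,0,0,0],[0,0,0,0,0],[0,0,0,0,0]]]' 40; python3 -m crank '[[[0,0,0,0,0],[0,0,0,0,0],[0,0,0,0,0],[0,0,0,0,0],[0,0,0,0,0]]]' 40; python3 -c "
from h import *
go(.4655,-.303,.087,93.2)"
```

```text
time: 3.2
eef_pos: [0.4653, -0.3027, 0.0865]
eef_rot: [0.0, 0.686, 0.728, -0.0]
force: [0.3, 0.2, 0.0]
gripper_width: 0.0856
time: 3.7
eef_pos: [0.4651, -0.3028, 0.0862]
eef_rot: [0.0, 0.686, 0.728, -0.0]
force: [0.3, -0.2, -0.3]
gripper_width: 0.0123
time: 4.2
eef_pos: [0.4651, -0.3027, 0.086]
eef_rot: [0.0, 0.686, 0.728, -0.0]
force: [-0.6, 0.9, 2.7]
gripper_width: 0.0074
t 4.2 pos [ 0.4651 -0.3027  0.086 ] yaw 93.38 tilt 0.01 -> shift mm [-0.3  0.4 -1. ] spin 0.003 F [-0.57  0.91  2.69] w 0.0074
```

```bash
python3 -m crank '[[[0.006,0,0,0,0],[0.012,0,0,0,0],[0.018,0,0,0,0],[0.024,0,0,0,0],[0.030,0,0,0,0]]]' 40;  python3 - <<'E'
from h import *
go(.4655,-.303,.087,93.2)
im,cal=look('wrist','w3')
cv2.imwrite('pics/w3c.png',cv2.resize(im[120:340,200:440],None,fx=2.5,fy=2.5))
E
```

```text
time: 4.7
eef_pos: [0.4632, -0.2721, 0.0859]
eef_rot: [-0.0, 0.686, 0.728, 0.0]
force: [0.0, -0.8, 1.4]
gripper_width: 0.007
t 4.7 pos [ 0.4632 -0.2721  0.0859] yaw 93.39 tilt 0.01 -> shift mm [-31.    0.5  -1.1] spin 0.003 F [ 0.01 -0.75  1.38] w 0.007
```

View pics/w3c.png

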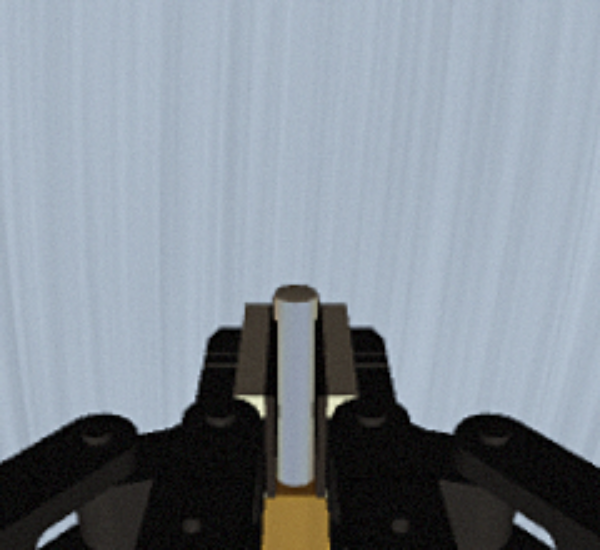

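The shank is held with the tip at crop (297,292), just ahead of the pads, and the brass handle at (297,515) is following it out. I'll keep drawing.

```bash
python3 -m crank '[[[0.008,0,0,0,0],[0.017,0,0,0,0],[0.026,0,0,0,0],[0.035,0,0,0,0],[0.044,0,0,0,0]]]' 40; python3 -m crank '[[[0.01,0,0,0,0],[0.02,0,0,0,0],[0.03,0,0,0,0],[0.035,0,0,0,0],[0.035,0,0,0,0]]]';python3 -m crank '[[[0,0,-0.01,0,0],[0,0,-0.02,0,0],[0,0,-0.03,0,0],[0,0,-0.04,0,0],[0,0,-0.04,0,0]]]';  python3 - <<'E'
from h import *
# tip 15mm ahead of grip; stylus mid = tip-60 along axis -> grip is 45 mm ahead of the overall middle. pad centre .4522,-.0105
h=np.radians(100); a=np.array([np.cos(h),np.sin(h)])
t=np.array([.4522,-.0105])+a*.045; print(t)
go(t[0],t[1],.127,100)
im,cal=look('wrist','w4'); cv2.imwrite('pics/w4c.png',im[120:400,160:480])
im,cal=look('side','s4')
E
```

```text
time: 5.25
eef_pos: [0.4605, -0.2278, 0.0858]
eef_rot: [-0.0, 0.686, 0.728, 0.0]
force: [-0.5, -0.1, 0.2]
gripper_width: 0.007
time: 5.75
eef_pos: [0.4584, -0.1929, 0.0857]
eef_rot: [-0.0, 0.686, 0.728, -0.0]
force: [-0.4, -0.3, -1.0]
gripper_width: 0.0073
time: 6.25
eef_pos: [0.4596, -0.1948, 0.128]
eef_rot: [0.002, 0.686, 0.728, 0.0]
force: [-0.4, -0.4, -1.0]
gripper_width: 0.0072
[0.44438583 0.03381635]
t 6.25 pos [ 0.4596 -0.1948  0.128 ] yaw 93.37 tilt 0.22 -> shift mm [229.1  -1.8   0.4] spin -0.116 F [-0.44 -0.38 -1.04] w 0.0072
```

View pics/s4.png

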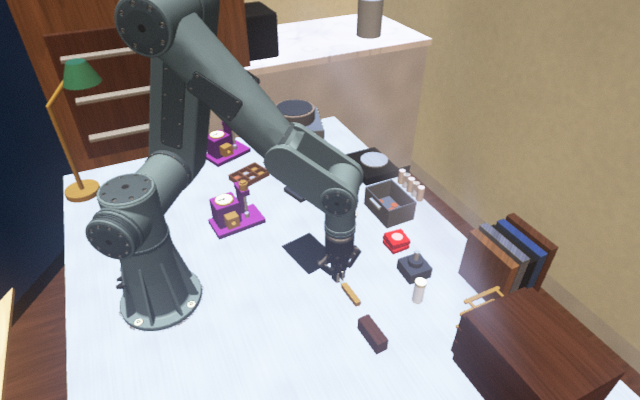

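The stylus is out, held level at (350,293), with the holster clear at (372,333). Moving over the pad.

```bash
python3 -m crank '[[[0.04,0,0,-0.03,0],[0.085,0,0,-0.06,0],[0.13,-0.001,0,-0.09,0],[0.175,-0.001,0,-0.116,0],[0.2,-0.002,0,-0.116,0]]]'; python3 -m crank '[[[0.015,0,0,0,0],[0.029,0,0,0,0],[0.029,0,0,0,0],[0.029,0,0.01,0,0],[0.029,0,0.02,0,0]]]';  python3 -c "
from h import *
go(.4444,.034,.0775,100)
look('side','s5')"
```

```text
time: 6.85
eef_pos: [0.4434, 0.0084, 0.1252]
eef_rot: [-0.001, 0.642, 0.767, -0.0]
force: [0.2, -0.3, -1.0]
gripper_width: 0.007
time: 7.35
eef_pos: [0.44, 0.0336, 0.1052]
eef_rot: [0.0, 0.643, 0.766, 0.0]
force: [0.2, 0.1, -1.1]
gripper_width: 0.0069
t 7.35 pos [0.44   0.0336 0.1052] yaw 100.0 tilt 0.04 -> shift mm [-0.3  4.4 27.7] spin -0.0 F [ 0.2   0.11 -1.14] w 0.0069
```

```bash
python3 -m crank '[[[0,0.002,0.006,0,0],[0,0.004,0.012,0,0],[0,0.004,0.017,0,0],[0,0.004,0.02,0,0],[0,0.004,0.022,0,0]]]'; python3 -m crank '[[[0,0,0.002,0,0],[0,0,0.004,0,0],[0,0,0.005,0,0],[0,0,0.0055,0,0],[0,0,0.0055,0,0]]]';  python3 -c "
from h import *
go(.4444,.034,.0775,100)"
```

```text
time: 7.9
eef_pos: [0.4436, 0.0349, 0.0835]
eef_rot: [-0.0, 0.643, 0.766, -0.0]
force: [-0.0, -0.1, -1.4]
gripper_width: 0.0066
time: 8.4
eef_pos: [0.4437, 0.0349, 0.0784]
eef_rot: [0.0, 0.643, 0.766, -0.0]
force: [-0.5, -0.6, -0.8]
gripper_width: 0.0071
t 8.4 pos [0.4437 0.0349 0.0784] yaw 100.03 tilt 0.0 -> shift mm [-1.   0.5  0.9] spin 0.001 F [-0.51 -0.55 -0.82] w 0.0071
```

```bash
python3 -m crank '[[[0,0,0.001,0,0],[0,0,0.001,0,0.1],[0,0,0.001,0,0.25],[0,0,0.001,0,0.5],[0,0,0.001,0,0.8]]]'; python3 -m crank '[[[0,0,0,0,0.8],[0,0,-0.03,0,0.8],[-0.02,0,-0.07,0,0.8],[-0.05,0,-0.07,0,0.8],[-0.0685,0,-0.07,0,0.8]]]'; python3 -m crank '[[[0,0,0,0,0.8],[0,0,0,0,0.8],[0,0,0,0,0.8],[0,0,0,0,0.8],[0,0,0,0,0.8]]]';  python3 - <<'E'
from h import *
go(.4444,.034,.0775,100)
im,cal=look('wrist','w6'); cv2.imwrite('pics/w6c.png',cv2.resize(im[120:340,160:480],None,fx=2.5,fy=2.5))
E
```

```text
time: 8.9
eef_pos: [0.4438, 0.0349, 0.0775]
eef_rot: [0.0, 0.643, 0.766, 0.0]
force: [-0.2, 0.2, -0.1]
gripper_width: 0.0494
time: 9.4
eef_pos: [0.4571, -0.0342, 0.1493]
eef_rot: [0.002, 0.643, 0.766, 0.001]
force: [-0.9, 0.2, 0.4]
gripper_width: 0.0681
time: 9.9
eef_pos: [0.4554, -0.0318, 0.1471]
eef_rot: [-0.0, 0.642, 0.767, -0.0]
force: [0.4, 0.3, 0.2]
gripper_width: 0.0683
t 9.9 pos [ 0.4554 -0.0318  0.1471] yaw 100.08 tilt 0.04 -> shift mm [66.7  0.8 69.7] spin 0.001 F [0.44 0.26 0.18] w 0.0683
```

View pics/w6c.png

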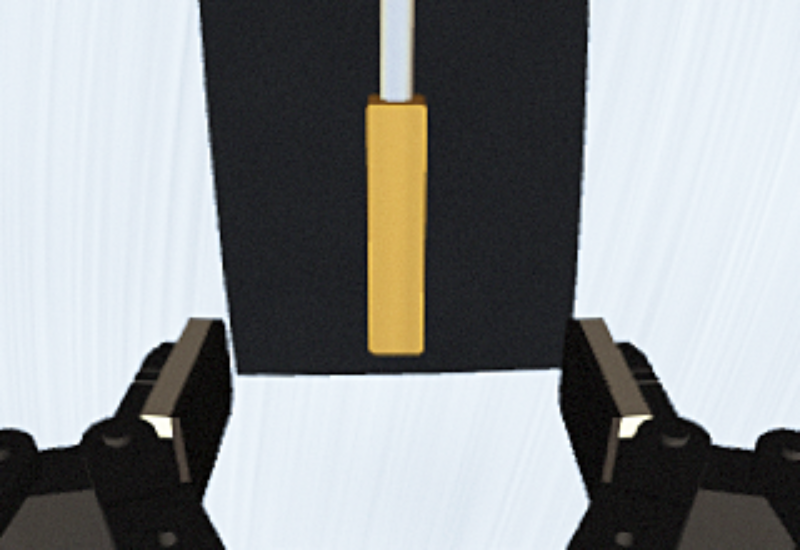

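The stylus lies flat on the pad, with its handle at crop (366–427, 104–355). Next I measure it for the regrasp.

```bash
python3 - <<'E'
from h import *
im=cv2.imread('pics/w6.png'); cal=np.load('w6.npy',allow_pickle=True).item()
hsv=cv2.cvtColor(im,cv2.COLOR_BGR2HSV).astype(int); H,S,V=[hsv[:,:,i] for i in range(3)]
c=blobs(im,(S>90)&(H>12)&(H<32)&(V>170),(280,150,360,280))[0]
w=onz(cal,c.reshape(-1,2),.019,True)[:,:2].astype(np.float32); r=cv2.minAreaRect(w); b=cv2.boxPoints(r); print(r,b.round(4).tolist())
s=b[np.argsort(b[:,1])]; re,fr=s[:2].mean(0),s[2:].mean(0); d=fr-re; yaw=np.degrees(np.arctan2(d[1],d[0])); m=(re+fr)/2; print("handle",m,yaw)
# pad near edge
print("pad edge",onz(cal,[[160+238/2.5,120+374/2.5],[160+560/2.5,120+368/2.5]],.003,True))
go(m[0],m[1],.0785,yaw); go(m[0],m[1],.12,yaw)
E
```

```text
((0.454416424036026, -0.030552353709936142), (0.015446383506059647, 0.07331240177154541), 9.462296485900879) [[0.4408000111579895, 0.00430000014603138], [0.4528000056743622, -0.06800000369548798], [0.46810001134872437, -0.06539999693632126], [0.4560000002384186, 0.006899999920278788]]
handle [ 0.45441642 -0.03055235] 99.46232
pad edge [[ 0.4134538  -0.09480749  0.003     ]
 [ 0.5170667  -0.07401884  0.003     ]]
t 9.95 pos [ 0.4554 -0.032   0.1472] yaw 100.08 tilt 0.02 -> shift mm [ 1.6 -0.7 68.7] spin 0.011 F [0.66 0.42 0.38] w 0.0685
t 9.95 pos [ 0.4554 -0.032   0.1472] yaw 100.08 tilt 0.02 -> shift mm [ 1.6 -0.7 27.2] spin 0.011 F [0.66 0.42 0.38] w 0.0685
```

```bash
python3 -m crank '[[[0.0016,-0.0007,0.025,0.011,0.8],[0.0016,-0.0007,0.05,0.011,0.7],[0.0016,-0.0007,0.065,0.011,0.6],[0.0016,-0.0007,0.0695,0.011,0.5],[0.0016,-0.0007,0.0695,0.011,0.4]]]' 60; python3 -m crank '[[[0,0,0,0,0.2],[0,0,0,0,0],[0,0,0,0,0],[0,0,0,0,0],[0,0,0,0,0]]]' 60; python3 -m crank '[[[0,0,0,0,0],[0,0,0,0,0],[0,0,-0.01,0,0],[0,0,-0.02,0,0],[0,0,-0.03,0,0]]]' 60;  python3 -c "
from h import *
# bore: mouth ~(.582,.2415), yaw 104; standoff
h=np.radians(104); a=np.array([np.cos(h),np.sin(h)]); p=np.array([.582,.2415])-a*(.0825+.05)
print(p); go(p[0],p[1],.1215,104); go(p[0],p[1],.1915,104)"
```

```text
time: 10.45
eef_pos: [0.4543, -0.0308, 0.0774]
eef_rot: [-0.001, 0.647, 0.763, -0.0]
force: [-0.6, -0.7, 0.8]
gripper_width: 0.034
time: 10.95
eef_pos: [0.4555, -0.0313, 0.0789]
eef_rot: [0.001, 0.647, 0.763, 0.0]
force: [-0.4, 1.0, 6.2]
gripper_width: 0.0141
time: 11.45
eef_pos: [0.4547, -0.0311, 0.1089]
eef_rot: [0.0, 0.647, 0.763, 0.0]
force: [-0.4, 0.4, -0.6]
gripper_width: 0.0146
[0.61405465 0.11293582]
t 11.45 pos [ 0.4547 -0.0311  0.1089] yaw 99.4 tilt 0.02 -> shift mm [116.1 180.8 -12.6] spin -0.08 F [-0.36  0.45 -0.6 ] w 0.0146
t 11.45 pos [ 0.4547 -0.0311  0.1089] yaw 99.4 tilt 0.02 -> shift mm [116.1 180.8 -82.6] spin -0.08 F [-0.36  0.45 -0.6 ] w 0.0146
```

Closing lifted the arm about 1.5 mm because the fingertips brushed the pad, but the handle is held. The loupe stands close behind the bore axis, so I measure it and the boss before approaching.

```bash
python3 - <<'E'
from h import *
im=cv2.imread("pics/top0.png"); cal=imaging.calibration("top")
s=cv2.imread("pics/side0.png"); cs=imaging.calibration("side")
hsv=cv2.cvtColor(im,cv2.COLOR_BGR2HSV).astype(int)
m=(hsv[:,:,1]<25)&(hsv[:,:,2]>190)
c=blobs(im,m,(315,165,348,197))
for k in c[:2]:
    w=onz(cal,k.reshape(-1,2),.01)[:,:2].astype(np.float32); print("loupe z.01",cv2.minEnclosingCircle(w), cv2.boundingRect(k))
a=cv2.resize(im[160:205,275:350],None,fx=6,fy=6,interpolation=cv2.INTER_CUBIC)
b=cv2.resize(s[140:230,275:370],None,fx=4,fy=4,interpolation=cv2.INTER_CUBIC)
o=np.zeros((370,790,3),np.uint8); o[:270,:450]=a[:270]; o[:360,400:780]=b[:, :380]; o[:270,:400]=a[:270,50:450]
cv2.imwrite("pics/crop1.png",o)
E
```

```text
loupe z.01 ((0.6469963192939758, 0.10587465018033981), 0.040614888072013855) (320, 170, 21, 21)
```

View pics/crop1.png

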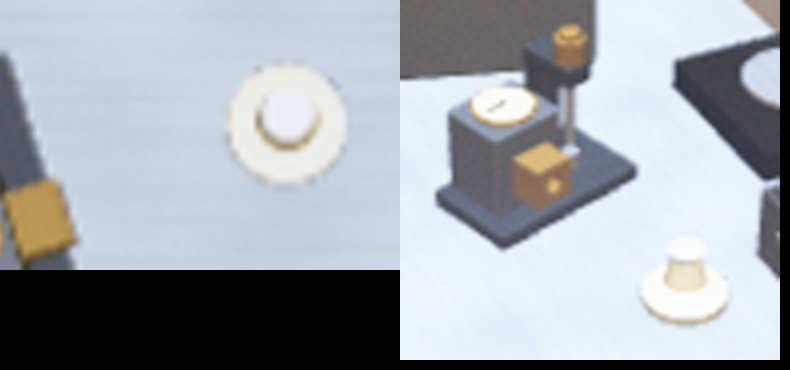

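Crop: the loupe is a low disc with a 36 mm post at about (0.647, 0.106), roughly 30 mm off the bore axis, which is clear if I come down close to the mouth. I'll go up and over first.

```bash
python3 -m crank '[[[0,0,-0.02,0,0],[0,0,-0.045,0,0],[0.01,0.012,-0.07,-0.02,0],[0.03,0.04,-0.083,-0.04,0],[0.05,0.07,-0.083,-0.06,0]]]' 60; python3 -c "
from h import *
h=np.radians(104); a=np.array([np.cos(h),np.sin(h)]); p=np.array([.582,.2415])-a*(.0825+.012)
print(p); go(p[0],p[1],.1915,104)"
```

```text
time: 11.95
eef_pos: [0.5176, 0.0299, 0.1946]
eef_rot: [0.003, 0.624, 0.782, 0.001]
force: [-0.0, -0.4, -0.4]
gripper_width: 0.0144
[0.60486162 0.14980705]
t 11.95 pos [0.5176 0.0299 0.1946] yaw 102.81 tilt 0.34 -> shift mm [ 97.6 111.7   3.5] spin -0.021 F [-0.04 -0.43 -0.37] w 0.0144
```

```bash
python3 -m crank '[[[0.025,0.028,0,-0.01,0],[0.05,0.056,0,-0.02,0],[0.075,0.084,0,-0.021,0],[0.09,0.103,0,-0.021,0],[0.0976,0.112,0.002,-0.021,0]]]'; python3 -m crank '[[[0,0,0.005,0,0],[0,0,0.01,0,0],[0,0,0.015,0,0],[0,0,0.02,0,0],[0,0,0.02,0,0]]]'; python3 - <<'E'
from h import *
h=np.radians(104); a=np.array([np.cos(h),np.sin(h)]); p=np.array([.582,.2415])-a*(.0825+.012)
go(p[0],p[1],.123,104)
im,cal=look('wrist','w7'); go(p[0],p[1],.123,104)
cv2.imwrite('pics/w7c.png',cv2.resize(im[0:240,160:480],None,fx=2.5,fy=2.5))
E
```

```text
time: 12.45
eef_pos: [0.6041, 0.1515, 0.1899]
eef_rot: [0.001, 0.615, 0.789, 0.001]
force: [-0.3, -0.1, -0.6]
gripper_width: 0.0143
time: 12.95
eef_pos: [0.6022, 0.1489, 0.1678]
eef_rot: [-0.001, 0.616, 0.788, -0.001]
force: [-0.5, 0.2, -1.0]
gripper_width: 0.0143
t 12.95 pos [0.6022 0.1489 0.1678] yaw 103.98 tilt 0.12 -> shift mm [ 0.2  2.9 44.8] spin -0.0 F [-0.48  0.18 -0.97] w 0.0143
t 13.0 pos [0.6026 0.1491 0.1683] yaw 103.99 tilt 0.07 -> shift mm [ 0.2  2.4 45.3] spin -0.0 F [-0.28 -0.99 -1.59] w 0.0138
```

View pics/w7c.png

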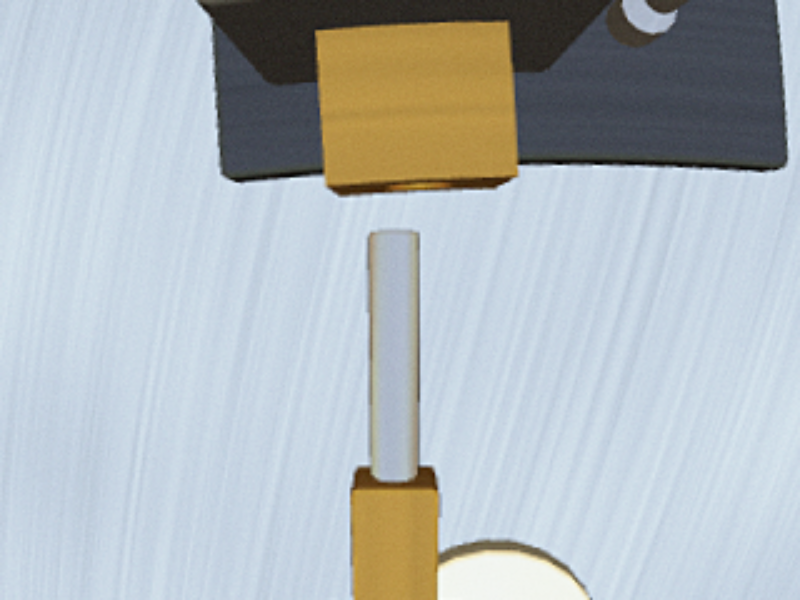

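The tip is at crop (394,231). The boss's top face has corners at (316,31), (510,21), (518,175) and (327,184).

```bash
python3 - <<'E'
from h import *
cal=np.load('w7.npy',allow_pickle=True).item()
f=lambda u,v:[160+u/2.5,v/2.5]
q=onz(cal,[f(316,31),f(510,21),f(518,175),f(327,184)],.075,True); print(q.round(4))
print("sizes",[np.linalg.norm(q[i]-q[i-1]).round(4) for i in range(4)])
for i,j in ((3,0),(2,1)): d=q[j]-q[i]; print("side yaw",np.degrees(np.arctan2(d[1],d[0])))
d=q[2]-q[3]; print("front yaw+90",np.degrees(np.arctan2(d[1],d[0]))+90)
print("mouth",(q[2]+q[3])/2)
z=.168-.068
t=onz(cal,[f(394,231),f(394.5,470)],z+.0045,True); print("tip,root",t.round(4)); d=t[0]-t[1]; print(np.degrees(np.arctan2(d[1],d[0])),np.linalg.norm(d))
e=onz(cal,[f(352,489),f(438,489)],z+.008,True); print("handle front",e.round(4),np.linalg.norm(e[1]-e[0]))
E
```

```text
[[0.5549 0.2672 0.075 ]
 [0.5931 0.2795 0.075 ]
 [0.6028 0.2472 0.075 ]
 [0.5652 0.2354 0.075 ]]
sizes [np.float64(0.0334), np.float64(0.0402), np.float64(0.0338), np.float64(0.0395)]
side yaw 107.96363689552585
side yaw 106.77077884268554
front yaw+90 107.35536347826115
mouth [0.58400286 0.24129527 0.075     ]
tip,root [[0.5811 0.2287 0.1045]
 [0.5914 0.1877 0.1045]]
104.14616677237056 0.04230506331894775
handle front [[0.5848 0.1835 0.108 ]
 [0.5995 0.1872 0.108 ]] 0.015194697206508123
```

```bash
python3 - <<'E'
from h import *
im=cv2.imread('pics/w7.png'); cal=np.load('w7.npy',allow_pickle=True).item()
b=im.astype(int); m=(b.min(2)>200)&((b[:,:,2]-b[:,:,0])>8)
k=np.zeros(m.shape,np.uint8); k[205:330,325:440]=m[205:330,325:440]; ys,xs=np.nonzero(k); print(xs.min(),xs.max(),ys.min(),ys.max(),len(xs))
cv2.imwrite('pics/w7d.png',cv2.resize(im[190:330,290:450],None,fx=4,fy=4))
go(.6124,.1548,.168,107.3)
E
```

```text
335 399 221 284 269
t 13.0 pos [0.6026 0.1491 0.1683] yaw 103.99 tilt 0.07 -> shift mm [ 3.2 10.9  0.3] spin -0.058 F [-0.28 -0.99 -1.59] w 0.0138
```

View pics/w7d.png

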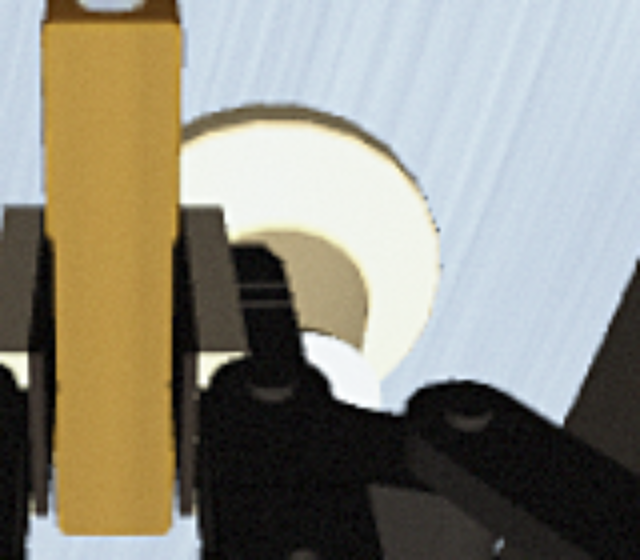

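The loupe's base disc and post are visible to the right of the handle: post foot front at crop (285,230), post top front at (310,332), and right edge at (382,395).

```bash
python3 - <<'E'
from h import *
cal=np.load('w7.npy',allow_pickle=True).item()
f=lambda u,v:[290+u/4,190+v/4]
P=np.vstack([onz(cal,[f(285,230),f(345,255),f(368,295)],.012,True),onz(cal,[f(310,332),f(350,347),f(380,395)],.056,True),onz(cal,[f(275,125),f(438,260)],.012,True)])
m=np.array([.584,.2413]); h=np.radians(107.3); a=np.array([np.cos(h),np.sin(h)]); r=np.array([a[1],-a[0]])
for p in P: print(p.round(4),"behind mouth",round(-(p[:2]-m)@a,4),"right",round((p[:2]-m)@r,4))
E
```

```text
[0.6456 0.1189 0.012 ] behind mouth 0.1352 right 0.0224
[0.6599 0.116  0.012 ] behind mouth 0.1422 right 0.0352
[0.668  0.1077 0.012 ] behind mouth 0.1526 right 0.0405
[0.6436 0.1216 0.056 ] behind mouth 0.132 right 0.0213
[0.6517 0.1201 0.056 ] behind mouth 0.1358 right 0.0286
[0.6607 0.1112 0.056 ] behind mouth 0.1471 right 0.0345
[0.6366 0.1411 0.012 ] behind mouth 0.1113 right 0.0204
[0.6803 0.1192 0.012 ] behind mouth 0.1452 right 0.0556
```

```bash
python3 -m crank '[[[0.0015,0.005,0,-0.03,0],[0.0032,0.0109,0,-0.058,0],[0.0032,0.0109,0,-0.058,0],[0.0032,0.0109,0.01,-0.058,0],[0.0032,0.0109,0.02,-0.058,0]]]'; python3 -m crank '[[[0,0,0.01,0,0],[0,0,0.018,0,0],[0,0,0.024,0,0],[0,0,0.024,0,0],[0,0,0.024,0,0]]]'; python3 - <<'E'
from h import *
go(.6124,.1548,.124,107.3)
im,cal=look('wrist','w8'); np.set_printoptions(linewidth=200)
go(.6124,.1548,.124,107.3)
g=cv2.cvtColor(im,cv2.COLOR_BGR2GRAY)
hsv=cv2.cvtColor(im,cv2.COLOR_BGR2HSV).astype(int); H,S,V=[hsv[:,:,i] for i in range(3)]
# shank: low-sat bright between; boss/handle: brass
br=(S>90)&(H>8)&(H<32)
for v in range(30,215,6):
    xs=np.nonzero(br[v,240:400])[0]+240; sh=np.nonzero((S[v,290:350]<60)&(g[v,290:350]<185))[0]+290
    print(v, (xs.min(),xs.max(),len(xs)) if len(xs) else '-', (sh.min(),sh.max(),len(sh)) if len(sh) else '-')
E
```

```text
time: 13.5
eef_pos: [0.6129, 0.1555, 0.1483]
eef_rot: [0.0, 0.592, 0.806, 0.0]
force: [0.4, 0.2, -1.1]
gripper_width: 0.0144
time: 14.0
eef_pos: [0.6129, 0.1554, 0.1248]
eef_rot: [-0.0, 0.592, 0.806, -0.0]
force: [0.2, 0.5, -1.0]
gripper_width: 0.0141
t 14.0 pos [0.6129 0.1554 0.1248] yaw 107.36 tilt 0.01 -> shift mm [-0.5 -0.7  0.8] spin 0.001 F [ 0.2   0.46 -0.96] w 0.0141
t 14.05 pos [0.6131 0.1555 0.1252] yaw 107.36 tilt 0.04 -> shift mm [-0.4 -0.9  1.2] spin 0.001 F [ 0.95  1.1  -0.25] w 0.014
30 (np.int64(262), np.int64(367), 106) -
36 (np.int64(262), np.int64(367), 106) -
42 (np.int64(262), np.int64(367), 106) -
48 (np.int64(262), np.int64(367), 106) -
54 (np.int64(262), np.int64(366), 105) -
60 (np.int64(262), np.int64(366), 105) -
66 (np.int64(252), np.int64(382), 119) -
72 (np.int64(263), np.int64(366), 104) -
78 - (np.int64(290), np.int64(349), 60)
84 - -
90 - -
96 - (np.int64(306), np.int64(327), 21)
102 - (np.int64(306), np.int64(327), 21)
108 - (np.int64(306), np.int64(327), 21)
114 - (np.int64(306), np.int64(327), 21)
120 - (np.int64(306), np.int64(327), 21)
126 - (np.int64(306), np.int64(327), 21)
132 - (np.int64(307), np.int64(327), 20)
138 - (np.int64(307), np.int64(327), 19)
144 - (np.int64(307), np.int64(327), 20)
150 - (np.int64(307), np.int64(327), 21)
156 - (np.int64(307), np.int64(327), 21)
162 - (np.int64(307), np.int64(327), 21)
168 - (np.int64(307), np.int64(327), 21)
174 - (np.int64(307), np.int64(327), 21)
180 - (np.int64(307), np.int64(327), 20)
186 - (np.int64(303), np.int64(333), 30)
192 (np.int64(302), np.int64(333), 19) (np.int64(300), np.int64(335), 15)
198 (np.int64(300), np.int64(334), 35) (np.int64(335), np.int64(336), 2)
204 (np.int64(301), np.int64(334), 34) (np.int64(335), np.int64(335), 1)
210 (np.int64(301), np.int64(334), 34) (np.int64(300), np.int64(300), 1)
```

The boss and shank are parallel in the picture. The tip sits about 0.8 mm to the right of the boss's centre and 1.7 mm high, so I correct both and insert part way.

```bash
python3 -m crank '[[[0,-0.0008,0.0017,0,0],[0,-0.0008,0.0017,0,0],[0.002,-0.0008,0.0017,0,0],[0.005,-0.0008,0.0017,0,0],[0.008,-0.0008,0.0017,0,0]]]'; python3 -m crank '[[[0.001,0,0,0,0],[0.002,0,0,0,0],[0.003,0,0,0,0],[0.004,0,0,0,0],[0.005,0,0,0,0]]]'; cat > fb.py <<'E'
from h import *
o=ctrl.get_obs(); h=np.radians(107.36); a=np.array([np.cos(h),np.sin(h),0]); r=np.array([a[1],-a[0],0])
t0=np.array([.6129,.1554,.1248])
print("along",((o["eef_pos"]-t0)@a*1000).round(2),"right",((o["eef_pos"]-t0)@r*1000).round(2),"z",o["eef_pos"][2].round(4),"F along/right/z",(o["force"]@a).round(2),(o["force"]@r).round(2),o["force"][2].round(2),"M",o["moment"].round(3))
E
python3 fb.py
```

```text
time: 14.55
eef_pos: [0.6097, 0.1632, 0.1233]
eef_rot: [0.0, 0.592, 0.806, 0.0]
force: [-0.1, -1.2, -0.4]
gripper_width: 0.0145
time: 15.05
eef_pos: [0.6082, 0.1677, 0.1232]
eef_rot: [0.0, 0.592, 0.806, -0.0]
force: [0.4, 0.2, -1.1]
gripper_width: 0.0144
along 13.09 right -0.81 z 0.1232 F along/right/z 0.09 0.45 -1.14 M [ 0.027 -0.033 -0.028]
```

```bash
python3 -m crank '[[[0.002,0,0,0,0],[0.004,0,0,0,0],[0.006,0,0,0,0],[0.007,0,0,0,0],[0.008,0,0,0,0]]]'>/dev/null; python3 fb.py; python3 -m crank '[[[0.0005,0,0,0,0],[0.001,0,0,0,0],[0.0015,0,0,0,0],[0.002,0,0,0,0],[0.002,0,0,0,0]]]'>/dev/null; python3 fb.py
```

```text
along 21.21 right -0.82 z 0.1232 F along/right/z 0.34 -0.6 -1.98 M [0.001 0.023 0.022]
along 23.11 right -0.83 z 0.1232 F along/right/z 0.12 0.6 -1.37 M [-0.011 -0.045 -0.022]
```

```bash
python3 -m crank '[[[0.0005,0,0,0,0],[0.001,0,0,0,0],[0.0015,0,0,0,0],[0.0015,0,0,0,0],[0.0015,0,0,0,0]]]'>/dev/null; python3 fb.py; python3 -m crank '[[[0.0005,0,0,0,0],[0.001,0,0,0,0],[0.0015,0,0,0,0],[0.0015,0,0,0,0],[0.0015,0,0,0,0]]]'>/dev/null; python3 fb.py
```

```text
along 24.57 right -0.82 z 0.1232 F along/right/z 1.25 0.19 -0.73 M [-0.062 -0.009 -0.003]
along 26.09 right -0.82 z 0.1232 F along/right/z -0.07 -0.29 -1.4 M [-0.034 -0.04  -0.025]
```

```bash
python3 -m crank '[[[0.0005,0,0,0,0],[0.001,0,0,0,0],[0.0015,0,0,0,0],[0.0015,0,0,0,0],[0.0015,0,0,0,0]]]'>/dev/null; python3 fb.py; python3 -m crank '[[[0.0005,0,0,0,0],[0.001,0,0,0,0],[0.0015,0,0,0,0],[0.0015,0,0,0,0],[0.0015,0,0,0,0]]]'>/dev/null; python3 fb.py
```

```text
along 27.59 right -0.83 z 0.1232 F along/right/z 0.36 -0.26 -1.24 M [ 0.052  0.018 -0.02 ]
along 29.08 right -0.82 z 0.1232 F along/right/z -0.61 -0.17 -0.84 M [-0.022 -0.039 -0.055]
```

```bash
python3 -m crank '[[[0.0005,0,0,0,0],[0.001,0,0,0,0],[0.001,0,0,0,0],[0.001,0,0,0,0],[0.001,0,0,0,0]]]'>/dev/null; python3 fb.py; python3 -m crank '[[[0.0005,0,0,0,0],[0.001,0,0,0,0],[0.001,0,0,0,0],[0.001,0,0,0,0],[0.001,0,0,0,0]]]'>/dev/null; python3 fb.py
```

```text
along 29.99 right -0.83 z 0.1232 F along/right/z -1.01 0.27 -0.89 M [-0.173 -0.075  0.043]
along 30.92 right -0.81 z 0.1232 F along/right/z -2.6 0.6 -1.02 M [-0.5   -0.067  0.079]
```

First touch is at about along = 30 mm, roughly 22 mm deep. I keep going in small steps, watching for the stop.

```bash
python3 -m crank '[[[0.0005,0,0,0,0],[0.001,0,0,0,0],[0.001,0,0,0,0],[0.001,0,0,0,0],[0.001,0,0,0,0]]]'>/dev/null; python3 fb.py; python3 -m crank '[[[0.0005,0,0,0,0],[0.001,0,0,0,0],[0.001,0,0,0,0],[0.001,0,0,0,0],[0.001,0,0,0,0]]]'>/dev/null; python3 fb.py
```

```text
along 32.03 right -0.82 z 0.1232 F along/right/z -3.21 -0.43 -0.2 M [-0.654 -0.084  0.06 ]
along 33.0 right -0.82 z 0.1232 F along/right/z -4.18 0.63 -0.64 M [-0.716 -0.186  0.043]
```

```bash
python3 -m crank '[[[0.0005,0,0,0,0],[0.001,0,0,0,0],[0.001,0,0,0,0],[0.001,0,0,0,0],[0.001,0,0,0,0]]]'>/dev/null; python3 fb.py
```

```text
along 34.0 right -0.81 z 0.1232 F along/right/z -4.45 0.68 -0.77 M [-0.791 -0.185  0.016]
```

```bash
python3 -m crank '[[[0.0005,0,0,0,0],[0.0007,0,0,0,0],[0.0007,0,0,0,0],[0.0007,0,0,0,0],[0.0007,0,0,0,0]]]'>/dev/null; python3 fb.py; python3 -m crank '[[[0.0003,0,0,0,0],[0.0005,0,0,0,0],[0.0005,0,0,0,0],[0.0005,0,0,0,0],[0.0005,0,0,0,0]]]'>/dev/null; python3 fb.py
```

```text
along 34.7 right -0.79 z 0.1232 F along/right/z -4.99 0.34 0.01 M [-0.846 -0.118 -0.014]
along 35.1 right -0.8 z 0.1232 F along/right/z -5.68 -0.0 -1.04 M [-0.917 -0.271  0.055]
```

```bash
python3 -m crank '[[[0.0003,0,0,0,0],[0.0005,0,0,0,0],[0.0005,0,0,0,0],[0.0005,0,0,0,0],[0.0005,0,0,0,0]]]'>/dev/null; python3 fb.py
```

```text
along 35.19 right -0.78 z 0.1233 F along/right/z -7.43 -1.27 -0.31 M [-1.101 -0.198  0.054]
```

The force now climbs steeply (7.4 N, with hardly any more travel), so this is the stop. I hold here for half a second and a bit.

```bash
python3 -m crank '[[[0,0,0,0,0],[0,0,0,0,0],[0,0,0,0,0],[0,0,0,0,0],[0,0,0,0,0]]]'>/dev/null; python3 fb.py; python3 -m crank '[[[0,0,0,0,0],[0,0,0,0,0],[-0.003,0,0,0,0],[-0.008,0,0,0,0],[-0.015,0,0,0,0]]]'>/dev/null; python3 fb.py;  python3 -m crank '[[[-0.006,0,0,0,0],[-0.012,0,0,0,0],[-0.018,0,0,0,0],[-0.021,0,0,0,0],[-0.021,0,0,0,0]]]' >/dev/null; python3 fb.py
```

```text
along 35.18 right -0.78 z 0.1233 F along/right/z -6.96 0.27 -0.37 M [-1.142e+00 -1.920e-01 -1.000e-03]
along 21.47 right -0.95 z 0.1231 F along/right/z -0.72 1.1 -0.88 M [0.    0.033 0.035]
along -0.78 right -0.78 z 0.1232 F along/right/z 0.47 0.15 -2.13 M [0.007 0.01  0.   ]
```

```bash
python3 -m crank '[[[0,0,-0.015,0,0],[0,0,-0.03,0,0],[0,0,-0.045,0,0],[0,0,-0.06,0,0],[0,0,-0.075,0,0]]]'; python3 -c "
from h import *
go(.4544,-.0312,.15,99.5)"
```

```text
time: 24.05
eef_pos: [0.6124, 0.1551, 0.2003]
eef_rot: [0.001, 0.592, 0.806, 0.0]
force: [0.1, 0.0, -1.8]
gripper_width: 0.0142
t 24.05 pos [0.6124 0.1551 0.2003] yaw 107.38 tilt 0.08 -> shift mm [-130.6 -206.5   50.1] spin 0.137 F [ 0.12  0.01 -1.84] w 0.0142
```

```bash
python3 -m crank '[[[-0.02,-0.031,0,0.03,0],[-0.042,-0.066,0,0.06,0],[-0.064,-0.101,0,0.09,0],[-0.086,-0.136,0.005,0.12,0],[-0.108,-0.17,0.02,0.137,0]]]'; python3 -m crank '[[[-0.012,-0.02,0.01,0,0],[-0.02,-0.034,0.02,0,0],[-0.02,-0.034,0.03,0,0],[-0.02,-0.034,0.035,0,0],[-0.02,-0.034,0.035,0,0]]]';python3 -c "
from h import *
go(.4544,-.0312,.08,99.5)"
```

```text
time: 24.55
eef_pos: [0.4823, -0.0, 0.1804]
eef_rot: [0.002, 0.646, 0.763, 0.001]
force: [0.6, -0.8, -2.2]
gripper_width: 0.0142
time: 25.05
eef_pos: [0.4524, -0.0238, 0.143]
eef_rot: [-0.0, 0.646, 0.763, 0.0]
force: [0.4, -0.1, -1.0]
gripper_width: 0.0146
t 25.05 pos [ 0.4524 -0.0238  0.143 ] yaw 99.53 tilt 0.02 -> shift mm [-7.6  0.8 63. ] spin 0.001 F [ 0.38 -0.08 -1.04] w 0.0146
```

```bash
python3 -m crank '[[[-0.0076,0.0008,0.015,0,0],[-0.0076,0.0008,0.03,0,0],[-0.0076,0.0008,0.045,0,0],[-0.0076,0.0008,0.053,0,0],[-0.0076,0.0008,0.058,0,0]]]'; python3 -m crank '[[[0,0,0.002,0,0],[0,0,0.004,0,0],[0,0,0.005,0,0],[0,0,0.005,0,0],[0,0,0.005,0,0]]]'; python3 fb.py; python3 -m crank '[[[0,0,0,0,0.05],[0,0,0,0,0.2],[0,0,0,0,0.4],[0,0,0,0,0.6],[0,0,0,0,0.8]]]'; python3 -m crank '[[[0,0,0,0,0.8],[0,0,-0.03,0,0.8],[0,0,-0.07,0,0.8],[-0.02,0,-0.11,0,0.8],[-0.05,0,-0.15,0,0.8]]]';python3 -m crank '[[[-0.04,0,0,0,0.8],[-0.08,0,0,0,0.8],[-0.1,0,0,0,0.8],[-0.1,0,0,0,0.8],[-0.1,0,0,0,0.8]]]';python3 - <<'E'
from h import *
im,cal=look('wrist','w9'); t,ct=look('top','t9'); s,_=look('side','s9')
o=np.zeros((600,800,3),np.uint8); o[:250,:400]=cv2.resize(im,(400,250)); o[:350,400:800]=cv2.resize(t[150:325,230:430],(400,350)); o[350:600,400:800]=cv2.resize(s[120:370,150:550],(400,250)); o[260:560,:400]=cv2.resize(t[100:300,230:497],(400,300)) 
cv2.imwrite('pics/final.png',o); go(.45,-.03,.08,99.5)
t0=cv2.imread('pics/top0.png'); d=cv2.absdiff(t,t0).max(2)>60
for c in blobs(t,d,(140,90,600,320),6): print(cv2.boundingRect(c))
E
```

```text
time: 25.55
eef_pos: [0.4544, -0.0312, 0.0848]
eef_rot: [-0.0, 0.646, 0.764, -0.0]
force: [0.4, -0.0, -1.1]
gripper_width: 0.0144
time: 26.05
eef_pos: [0.4542, -0.0317, 0.0805]
eef_rot: [0.0, 0.646, 0.763, 0.0]
force: [-0.2, 0.4, -0.4]
gripper_width: 0.0144
along -131.17 right -207.33 z 0.0805 F along/right/z 0.46 -0.04 -0.41 M [0.037 0.023 0.064]
time: 26.55
eef_pos: [0.454, -0.0316, 0.0803]
eef_rot: [0.0, 0.646, 0.763, 0.0]
force: [-0.5, -0.6, 0.4]
gripper_width: 0.0601
time: 27.05
eef_pos: [0.4617, -0.0802, 0.2316]
eef_rot: [-0.0, 0.645, 0.764, 0.0]
force: [0.5, -0.2, -0.5]
gripper_width: 0.0681
time: 27.55
eef_pos: [0.4782, -0.1788, 0.2294]
eef_rot: [-0.001, 0.646, 0.763, 0.0]
force: [-0.2, 0.7, -0.2]
gripper_width: 0.0686
t 27.7 pos [ 0.4784 -0.178   0.2297] yaw 99.59 tilt 0.08 -> shift mm [150.5  -3.3 149.9] spin 0.002 F [-0.82  0.15 -0.26] w 0.068
(374, 192, 109, 128)
(155, 313, 27, 7)
(346, 227, 32, 9)
(295, 314, 15, 6)
```

View pics/final.png

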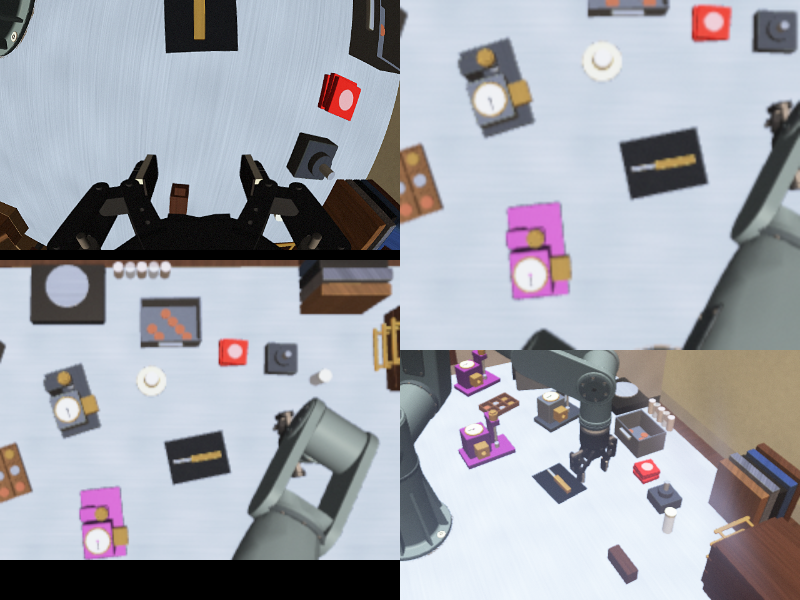

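The stylus lies wholly on the pad and has been released. The only change around the bystanders is the stylus on the pad; the other differences are the arm itself. Handing in.

```bash
python3 -c "
from bench import ctrl
print(ctrl.sign_off())"
```

```text
the job is handed in; nothing more can be done
None
```

The job is done and handed in after about 28 s of robot time.

**What I did**
- **Draw and lay down:** I drew the stylus out of the holster by its shank, laid it on the pad and let go.
- **Press:** I took it again by the brass handle and pushed the tip into the bore. I felt first touch about 22 mm in, and the force then rose from about 2.6 N to 5.7 N over roughly 4–5 mm. After that it jumped to about 7 N with almost no further movement, so I took that as the stop.
- **Hold and return:** I held at the stop for about 0.9 s, drew back out, laid the stylus on the pad again and let go.

**Last checks**
- The final wrist, top and side pictures show the stylus lying wholly on the pad with the open gripper about 150 mm above and clear of it.
- Comparing the top picture with the first one showed changes only at the stylus and the arm. The arm hid the holster in that view, but the holster appears in place in the side view.

**Imperfect points**
- While gripping the handle, the fingertips brushed the pad with about 6 N.
- My early top-view estimate of the bore direction was about 3° off. I corrected it with a close wrist picture before inserting.

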